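# Unload the ultrasonic bath and hang up the basket

## Robot

A 6-joint arm with a two-finger parallel gripper is mounted at the origin on the work surface. World frame = base frame: x ahead of the robot, y to its left, z up, the work surface at z = 0. Lengths are in m, angles in rad, forces in N, time in s.
With the tool pointing down it reaches from about 0.375 to 0.9 m from the base axis. Payload 3.1 kg.
Tool frame: the origin (TCP) lies at the very end of the fingers, on their centre line; the grasp point (between the pads) lies 19 mm behind it; z points along the fingers, y is the line along which they close (so a half turn about z gives the same grasp; the last joint's range is limited). The gripper opens to 85 mm and grips with 20 to 120 N. Pads are 22 mm wide; open, the fingers measure 114 mm over their backs; the gripper's body (76 mm by 85 mm) begins 54 mm behind the grasp point. The pads swing forward as they close: fully open they stand 13 mm farther back than shut.
Start: joints at [-1.347, 0.527, 1.433, -0, 1.181, -0.178], TCP at [0.245, -0.575, 0.231] pointing down, gripper open.
Joint ranges: [-3.08, 3.08], [-0.75, 2.2], [0.22, 2.44], [-1.43, 4.57], [0, 2.65], [-2.85, 2.85]. Speed limits (rad/s): [2.79, 2.79, 3.14, 3.14, 3.14, 3.14].

## Interface

Orientations are given as a unit quaternion [x, y, z, w].
In Python, from station import manip, vision gives the robot as it stands.
- The arm moves only by the tool drive_tool, never from a script. Its argument "deltas" is a list that holds one entry, the list of rows, each a list of 4 numbers: the shift along the tool's x, y, z in mm, then the turn about the tool's z in rad. A call has 1 to 5 rows; each row is the pose to reach, as a shift and turn from the pose commanded when the call began, along the tool's axes at that moment; what a row does not reach only later rows make up. A row lasts 1/12 s, in which the tool goes at most 41.7 mm and 7.16 degrees, less where a joint would pass 70% of its speed; a pose out of reach is approached as far as the arm can. A call with a gripper value outside its range is refused whole. "jaw" is the finger opening in mm, from 0 to 85.4, set as the call begins (left out, the last holds). The fingers move at their own pace and stop on an object; "force" is the grip in N (left out, the last holds). Time passes only in rows, so rows that repeat a pose let the fingers close. It gives the time, the measured TCP pose, the force, the opening and the grip force at its end, in the units of the state.
- manip.sense(): the state, without advancing time (a new reading comes with each control period).
- vision.snapshot(name): name is "scene" or "top" or "wrist"; returns the picture (384x512x3 uint8, red, green, blue); there is no depth.
- vision.camera_model(name): a dict with "camera_matrix" (3x3 intrinsics, pixels), "rvec" (rotation vector, rad) and "tvec" (3), from world to camera coordinates, as OpenCV has them. Camera axes: x right, y down, z forward; pixel columns grow to the right and rows downward; lengths in m; the calibration is good to about 2 mm. A picture is of the moment at which its call begins: read the wrist's pose just before it. camera_model takes no time and is no camera call; for the wrist camera it gives the pose at the moment of the call.
- manip.sign_off(): hands the job in; it is judged then, once.
The state is a dict: "t": time; "q": joint angles; "qd": joint speeds; "tau": joint torques, N m; "tcp_pos": TCP position; "tool_rot": TCP orientation; "force": force on the tool from outside, world axes, zero at the start; "ft_torque": the same for the moment, N m; "finger_gap": opening from 0.0 (shut) to 1.0 (fully open); "gripper_force": force on a finger pad.
Only numpy, scipy, OpenCV 4.12 (cv2) and the standard library are available. Lean on these libraries where they do the work, as an engineer would, in place of code of your own. Each camera call takes 0.05 s, during which the arm holds its last target. There are 200 camera calls.

## Task

Lift the loose lid off the small ultrasonic bath by its knob and lay it flat, knob up, on the bare bench. Take the steel basket out by its handle, stand it upright on the rubber mat and let go, then take it again round its body and hang it by the loop of its handle on the hook of the drain stand, and leave it hanging there freely and still. Set things down gently and leave the bottle, the jar and the tube rack as they are.

Things in the scene. Friction and masses are not known exactly. Their poses are not given: they have to be found in the camera images.
- bath: small white ultrasonic bath, dark control panel on its -x side, fixed; outside 116 (x) x 168 (y) x 125 mm high. Steel tank open at the top: 80 (x) x 132 (y) mm inside, centred, floor 26 mm above the bench. Origin: centre of the underside; z up. Stands at the robot's left or right, the stand at the other side; turned up to 0.9 rad.
- lid: loose steel lid on the bath's rim, turned as the bath: plate 100 (x) x 152 (y) x 4 mm; a slab 72 x 124 mm under it projects 6 mm into the tank (4 mm play all round). Origin: centre of the plate's underside (125 mm above the bench on the bath, 6 mm when lying on the bench); z up. About 0.25 kg.
- lid_knob (a point): middle of the lid's black knob: a cylinder 28 mm across and 24 mm high, from 14 to 38 mm above the plate's underside at the lid's centre; this point is 28 mm above the underside. Axes as the lid.
- basket: open square steel basket 62 x 62 x 85 mm. Tapered loop handle of 12 mm wide flat bar on its +y wall, at x = 0: top bar y 31 to 83, z 77 to 85 mm, bottom bar z 25 to 33, y to 66; hole z 33 to 77, y 31 to 73 at the top, 31 to 59 at the bottom. Origin: centre of the square underside. Starts upright in the tank, handle to the bath's +y, 9 mm from the walls (no room for fingers). 0.13 to 0.25 kg.
- basket_grip (a point): on the handle's top bar, at (0, 51, 81) mm in the basket, where it can be pinched from above across x; bar 12 mm wide in x, 8 mm thick, top face at z = 85 mm. Axes as the basket.
- basket_eye (a point): about the centre of the hole of the basket's handle loop, at (0, 47, 55) mm in the basket; a hook goes through the hole along the basket's x. Axes as the basket.
- mat: thin grey rubber mat fixed on the bench between bath and stand, 130 (x) x 150 (y) x 4 mm. Origin: centre of its underside.
- mat_top (a point): centre of the mat's top face, 4 mm above the bench. Axes as the mat.
- stand: steel drain stand fixed to the bench: base plate 130 x 130 x 10 mm, a post 16 mm across at x = +55 mm up to 215 mm, and one hook on it. Origin: centre of the base's underside; turned up to 0.35 rad.
- hook (a point): on the axis of the hook's arm, 210 mm above the bench; x along the arm to the post. The arm is a level round bar 12 mm across from the post (x = +55 mm) to x = -30 mm, then bends up to its tip: top 19 mm above the axis, foremost point x = -46 mm. Open toward the stand's -x, roughly to the robot. A basket let go on it tips about 60 degrees and swings for about 2 s.
- bottle: tall amber bottle, 58 mm across, 190 mm high, loose; leave alone. Stands beside the way to the hook, about 85 mm before and 95 mm to one side of the hook point, the jar at the other side. Origin: centre of its underside.
- jar: squat white jar, 58 mm across, 70 mm high, loose; leave alone. Origin: centre of its underside.
- rack: white rack with blue-capped sample tubes, 66 (x) x 150 (y) mm, 88 mm high over the caps, loose; leave alone. Stands beyond the mat. Origin: centre of its underside.

How it is judged:
On the way, in this order (a step that is already met when the one before it is completed fails the run):
1. the lid lies flat on the bench, knob up, and is let go (height (world z) of lid below 0.013 m and angle between lid's own z axis and vertical below 0.08 rad and linear speed of lid below 0.03 m/s and contact force between the fingers and lid below 0.05 N), for 0.2 s.
2. the basket stands upright on the mat and is let go (x of basket in the frame of mat_top between -0.065 and 0.065 m and y of basket in the frame of mat_top between -0.075 and 0.075 m and z of basket in the frame of mat_top below 0.008 m and contact force between basket and mat above 0.4 N and angle between basket's own z axis and vertical below 0.1 rad and linear speed of basket below 0.03 m/s and contact force between the fingers and basket below 0.05 N), for 0.2 s.
At the end, for the whole second after the job is handed in: The basket hangs on the hook, let go, still (under 0.06 m/s): the arm passes through its handle loop (loop centre within 35 mm sideways, 45 mm below), the stand carries it, underside over 50 mm up. The lid lies at rest on the bench, knob up (underside below 13 mm, tilt under 0.08 rad) (all of step 1 and x of basket_eye in the frame of hook between -0.04 and 0.045 m and y of basket_eye in the frame of hook between -0.035 and 0.035 m and z of basket_eye in the frame of hook between -0.045 and 0.02 m and contact force between basket and stand above 0.6 N and height (world z) of basket above 0.05 m and linear speed of basket below 0.06 m/s and angular speed of basket below 0.8 rad/s and contact force between the fingers and basket below 0.05 N); the robot touches nothing.
It fails at once if the tall bottle is shifted by more than 25 mm or tipped by more than 0.3 rad (distance of bottle from where it was at the start of the episode above 0.025 m or angle between bottle's own z axis and vertical above 0.3 rad).
It fails at once if the squat jar is shifted by more than 25 mm or tipped by more than 0.3 rad (distance of jar from where it was at the start of the episode above 0.025 m or angle between jar's own z axis and vertical above 0.3 rad).
It fails at once if the tube rack is shifted by more than 25 mm or tipped by more than 0.3 rad (distance of rack from where it was at the start of the episode above 0.025 m or angle between rack's own z axis and vertical above 0.3 rad).
It fails at once if the lid is dropped or slammed onto the bench or mat (over 0.7 m/s within 60 mm of the bench) (height (world z) of lid below 0.06 m and linear speed of lid above 0.7 m/s).
It fails at once if the basket is dropped or slammed onto the bench or mat (over 0.7 m/s within 60 mm of the bench) (height (world z) of basket below 0.06 m and linear speed of basket above 0.7 m/s).
It also fails if it takes over 72 s, if anything falls off the work surface, if the arm or the gripper's body presses on something with over 40 N, if the wrist force passes 120 N, or if a joint passes its speed limit or range.

## Working session

There is one attempt and no reset: what is moved stays moved. The work goes in short steps, Python scripts to look and compute and a tool call to move; the robot and the scene stay as the last step left them, time stands still between calls to the robot, and variables do not carry over. Pictures are saved under pics/ and viewed, at most 10 in all, crops included, and the job is handed in when it is done.

Besides the shell and the picture viewer there is one more tool, called as name(argument=value, ...), one argument or row to a line, values as JSON. drive_tool: Moves the arm, as the interface text tells. Its arguments: {"type":"object","properties":{"deltas":{"type":"array"},"jaw":{"type":"number"},"force":{"type":"number"}},"required":["deltas"]}

```bash
mkdir -p pics
python3 - <<'E'
from station import manip, vision
import cv2
s=manip.sense(); print(s)
for n in("scene","top"):
    im=vision.snapshot(n); cv2.imwrite(f"pics/{n}0.png",cv2.resize(im[:,:,::-1],(800,600),interpolation=cv2.INTER_CUBIC)); m=vision.camera_model(n);print(n,m)
    cv2.imwrite(f"pics/raw_{n}.png",im[:,:,::-1])
E
```

```text
{'t': 0.0, 'q': array([-1.34649684e+00,  5.28446217e-01,  1.43389213e+00, -4.90982917e-06,
        1.18140812e+00, -1.78499329e-01]), 'qd': array([-4.99440204e-04, -5.01685006e-05,  3.47948250e-04, -2.17454112e-04,
        1.54795314e-03, -1.46234423e-03]), 'tau': array([ 4.50089046e-04, -4.42340863e+01, -1.78024614e+01, -4.06588797e-04,
        8.13360763e-03, -1.32188779e-05]), 'tcp_pos': array([ 0.2448619 , -0.57426272,  0.23034912]), 'tool_rot': array([ 9.79786844e-01,  2.00041449e-01, -2.69287091e-05, -1.07657551e-03]), 'force': array([ 0.3801547 ,  0.00513356, -0.08038635]), 'ft_torque': array([-0.02170581,  0.00802118,  0.028828  ]), 'gripper_force': 0.0, 'finger_gap': 1.0005138894311636}
scene {'camera_matrix': array([[355.62942755,   0.        , 255.20172992],
       [  0.        , 355.62942755, 195.30004181],
       [  0.        ,   0.        ,   1.        ]]), 'rvec': array([ 1.99181893,  1.39804162, -0.58290167]), 'tvec': array([-0.1972933 , -0.2575558 ,  1.47625409])}
top {'camera_matrix': array([[406.67028119,   0.        , 258.36671669],
       [  0.        , 406.67028119, 185.34456918],
       [  0.        ,   0.        ,   1.        ]]), 'rvec': array([ 2.15477718, -2.10437841,  0.1969404 ]), 'tvec': array([-0.00482904,  0.58259002,  1.41465744])}
```

View pics/scene0.png

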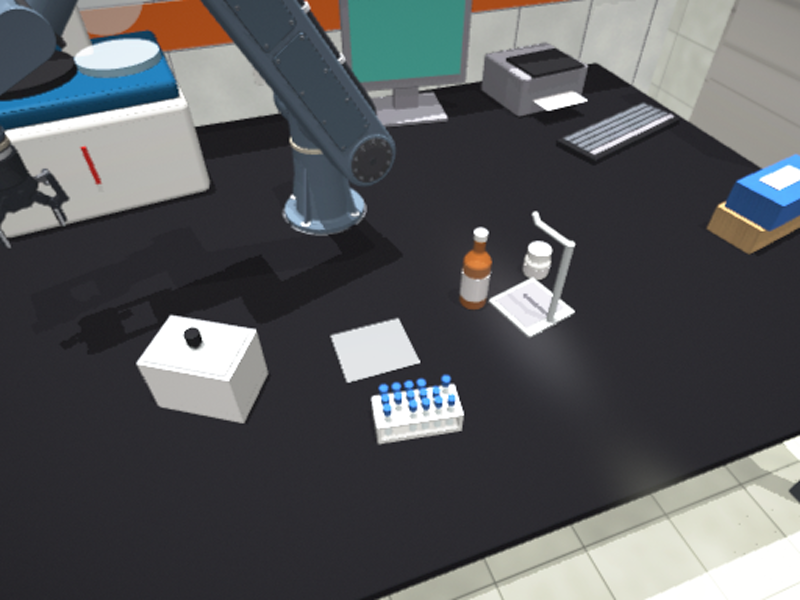

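View pics/top0.png

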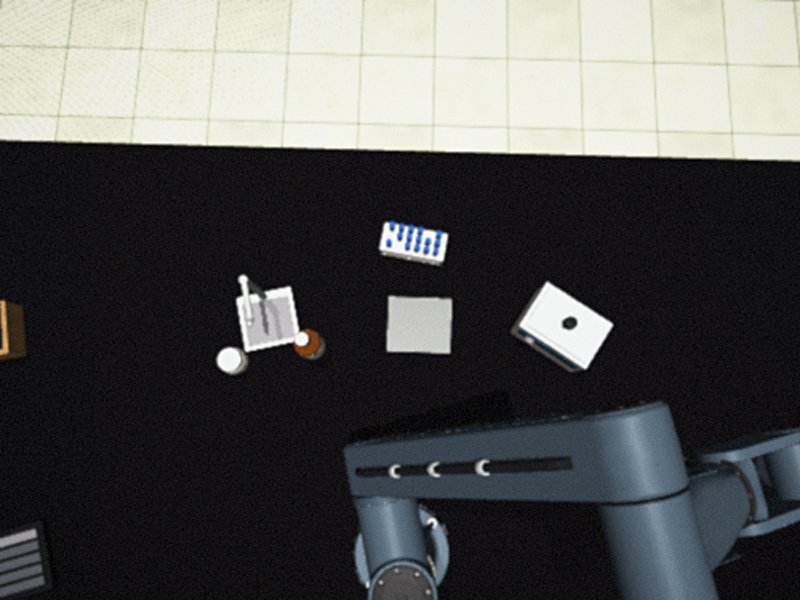

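The scene picture shows the bath at the robot's right with its knob at (193,337), the mat in the middle and the stand at the left. In the top picture the knob is at (570,322), the mat spans (387..452, 296..354), the hook tip is near (243,280), the bottle at (305,342), the jar at (232,360) and the rack at (413,242). I'll enlarge it to get accurate pixels.

Run:
```python
import cv2,numpy as np
im=cv2.imread("pics/raw_top.png"); sc=cv2.imread("pics/raw_scene.png")
a=im[175:245,322:402]; b=im[165:245,134:214]
# equal 400x~ at x5
A=cv2.resize(a,None,fx=5,fy=5,interpolation=cv2.INTER_CUBIC);B=cv2.resize(b,None,fx=5,fy=5,interpolation=cv2.INTER_CUBIC)
C=np.zeros((400,800,3),np.uint8);C[:350,:400]=A;C[:,400:]=B
cv2.imwrite("pics/crop1.png",C)
a=sc[195:275,80:180]; b=sc[130:220,290:370]
C=np.zeros((450,800,3),np.uint8);C[:320,:400]=cv2.resize(a,None,fx=4,fy=4,interpolation=cv2.INTER_CUBIC);C[:450,400:]=cv2.resize(b,None,fx=5,fy=5,interpolation=cv2.INTER_CUBIC)
cv2.imwrite("pics/crop2.png",C)
```

```text
(no output)
```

View pics/crop1.png

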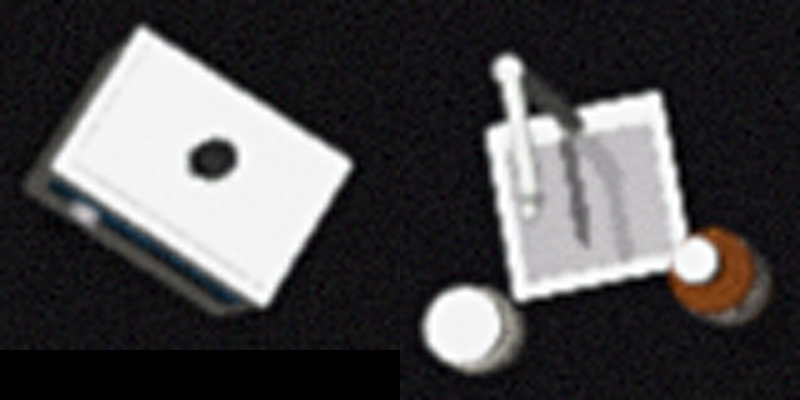

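View pics/crop2.png

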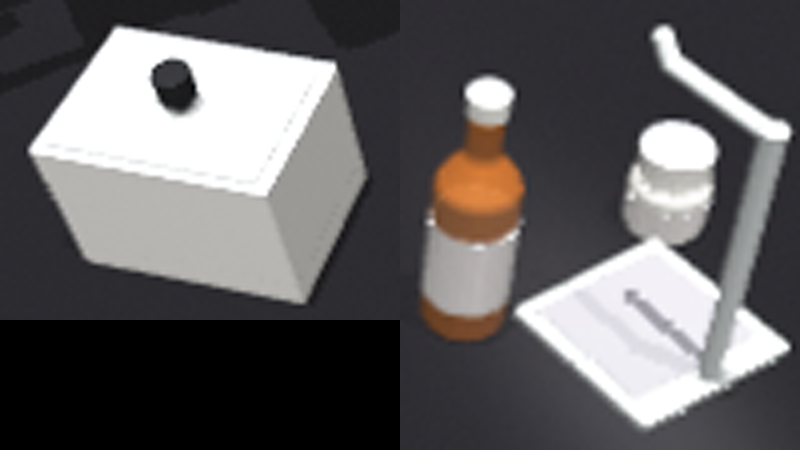

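Crop 1 shows the bath top corners at (143,25),(352,162),(262,308),(52,168), the knob at (213,159) and the control panel on the lower-left side. The stand base corners are at (487,130),(662,90),(690,265),(518,300), the post top at (508,68), the hook tip at (530,212), the bottle cap at (695,258) and the jar at (463,327). Crop 2 shows the same bath corners at (117,27),(337,63),(267,195),(30,152) and the hook tip at (662,33).

```bash
cat > h.py <<'E'
import numpy as np, cv2
from scipy.optimize import least_squares
from scipy.spatial.transform import Rotation as R
from station import manip, vision
M={n:vision.camera_model(n) for n in("scene","top")}
def proj(n,P,m=None):
    m=m or M[n]; return cv2.projectPoints(np.array(P,float).reshape(-1,1,3),m["rvec"],m["tvec"],m["camera_matrix"],None)[0][:,0]
def ray(n,uv,z,m=None):
    m=m or M[n]; Rm=cv2.Rodrigues(m["rvec"])[0]; c=-Rm.T@m["tvec"]
    d=Rm.T@np.linalg.inv(m["camera_matrix"])@[uv[0],uv[1],1]; return c+d*(z-c[2])/d[2]
def place(p,P): 
    c,s=np.cos(p[2]),np.sin(p[2]); P=np.array(P,float); return np.c_[p[0]+c*P[:,0]-s*P[:,1],p[1]+s*P[:,0]+c*P[:,1],P[:,2]]
def fit(obs,p0):
    f=lambda p:np.concatenate([(proj(n,place(p,P))-uv).ravel() for n,P,uv in obs])
    r=least_squares(f,p0,loss="soft_l1"); return r.x,np.abs(r.fun).reshape(-1,2)
def state():
    s=manip.sense(); Rm=R.from_quat(s["tool_rot"]).as_matrix(); return s,s["tcp_pos"],Rm
def delta(target,yaw_y):
    "mm shift in tool axes to TCP target (tool down), turn so tool y lies along world angle yaw_y (mod pi)"
    s,p,Rm=state(); d=Rm.T@(np.array(target)-p)*1000
    a=np.arctan2(Rm[1,1],Rm[0,1]); w=yaw_y-a; w=(w+np.pi/2)%np.pi-np.pi/2
    return np.round(d,1),"turn",round(-w,3),"q6",round(s["q"][5],2),"q",s["q"].round(2),"yangle",round(a,3)
E
cat > fit1.py <<'E'
from h import *
C=lambda uv,u0,v0,k:(np.array(uv,float)+.5)/k-.5+[u0,v0]
def box(x,y,z): return [[x,y,z],[x,-y,z],[-x,-y,z],[-x,y,z]]
b=box(.058,.084,.125); bt=C([(143,25),(352,162),(262,308),(52,168)],322,175,5)
bs=C([(30,152),(117,27),(337,63),(267,195)],80,195,4)
# scene ordering resolved by projection below
def order(n,P,uv,p0):
    q=proj(n,place(p0,P)); return np.array([uv[np.argmin(((uv-x)**2).sum(1))] for x in q])
c=ray("top",bt.mean(0),.125)
for yaw in(-.55,):
    p0=[c[0],c[1],yaw]
    print("bath",*fit([("top",b,order("top",b,bt,p0)),("scene",b,order("scene",b,bs,p0))],p0))
print("knob",ray("top",C((213,159),322,175,5),.163)[:2],ray("scene",C((171,68),80,195,4),.163)[:2])
s=box(.065,.065,.01); st=C([(87,130),(262,90),(290,265),(118,300)],134,165,5); ss=C([(255,238),(390,345),(248,425),(117,312)],290,130,5)
c=ray("top",st.mean(0),.01); p0=[c[0],c[1],.2]
hk=[[.055,0,.215],[-.043,0,.226]]
ht=C([(108,68),(130,212)],134,165,5); hs=C([(377,130),(262,33)],290,130,5)
print("stand",*fit([("top",s,order("top",s,st,p0)),("scene",s,order("scene",s,ss,p0)),("top",hk,ht),("scene",hk,hs)],p0))
m=box(.065,.075,.004); mt=C([(387,296),(452,297),(451,353),(387,353)],0,0,1.5625); ms=C([(331,337),(401,319),(419,363),(347,380)],0,0,1.5625)
c=ray("top",mt.mean(0),.004);p0=[c[0],c[1],0.]
print("mat",*fit([("top",m,order("top",m,mt,p0)),("scene",m,order("scene",m,ms,p0))],p0))
print("bottle",ray("top",C((295,258),134,165,5),.19),"jar",ray("top",C((63,327),134,165,5),.07),"rack",ray("top",C((413,240),0,0,1.5625),.085))
print(ray("scene",C((89,88),290,130,5),.19),ray("scene",C((278,148),290,130,5),.07))
E
python3 fit1.py
```

```text
bath [ 0.50263788 -0.34471915 -0.56445756] [[0.42104138 0.14797072]
 [0.08302431 0.32955884]
 [0.50077566 0.98933105]
 [0.0207868  0.57941562]
 [0.38709282 0.67250762]
 [0.02321888 0.84686773]
 [0.15218978 0.21552973]
 [0.13722286 0.03361262]]
knob [ 0.50024931 -0.34217047] [ 0.50324848 -0.34593725]
stand [0.51564515 0.32784468 0.24261244] [[0.29784901 0.61759881]
 [0.70779503 0.09594759]
 [0.33040217 1.00246726]
 [0.35691426 0.27427341]
 [0.03317195 0.02414821]
 [0.31365604 0.02491603]
 [0.50494153 0.84827202]
 [0.09517835 0.1783808 ]
 [0.13236337 0.23768401]
 [0.04996205 0.17930484]
 [0.17652244 0.07505483]
 [0.25819029 0.35331928]]
mat [ 0.51140776 -0.02873157 -0.0115809 ] [[0.92437009 0.43721357]
 [0.40299589 0.34538067]
 [0.51790305 0.54193538]
 [0.45781029 1.98391215]
 [0.65667097 0.85312787]
 [0.16822858 1.08649122]
 [0.5917377  1.80710849]
 [1.61897473 1.2705496 ]]
bottle [0.45162179 0.21846254 0.19      ] jar [0.41162082 0.39640686 0.07      ] rack [ 0.69316705 -0.00892231  0.085     ]
[0.44778211 0.21934474 0.19      ] [0.41583808 0.39444072 0.07      ]
```

```bash
python3 -c "
from h import *
print(delta([.502,-.3445,.23],-.564))
print(state()[2].round(3))"
```

```text
(array([ 326.6, -110.6,    0.7]), 'turn', np.float64(-0.604), 'q6', np.float64(-0.18), 'q', array([-1.35,  0.53,  1.43,  0.  ,  1.18, -0.18]), 'yangle', np.float64(-1.168))
[[ 0.92   0.392 -0.   ]
 [ 0.392 -0.92   0.002]
 [ 0.    -0.002 -1.   ]]
```

drive_tool(
  deltas=[
    [[36, -12, 0, -0.06], [72, -24, 0, -0.12], [108, -37, 0, -0.18], [144, -49, 0, -0.24], [180, -61, 0, -0.3]],
  ],
  jaw=85,
  force=40,
)

```text
t: 0.52
tcp_pos: [0.3875, -0.4467, 0.2308]
tool_rot: [0.939, 0.345, -0.0, -0.001]
force: [1.3, -1.0, -0.8]
finger_gap: 0.996
gripper_force: 0.0
```

```bash
python3 -c "
from h import *
print(delta([.502,-.3445,.23],-.564))"
```

```text
(array([153.5,  -3.6,   0.9]), 'turn', np.float64(-0.302), 'q6', np.float64(-0.18), 'q', array([-1.05,  0.48,  1.52,  0.  ,  1.14, -0.18]), 'yangle', np.float64(-0.866))
```

drive_tool(
  deltas=[
    [[35, -1, 0, -0.07], [72, -2, 0, -0.14], [110, -3, 0, -0.22], [147, -3, 0, -0.3], [147, -3, 0, -0.3]],
  ],
)

```text
t: 0.93
tcp_pos: [0.5012, -0.3458, 0.231]
tool_rot: [0.875, 0.484, 0.002, -0.001]
force: [0.7, -0.7, 0.8]
finger_gap: 0.995
gripper_force: 0.0
```

```bash
python3 -c "
from h import *
s,p,Rm=state();print(s['tcp_pos'],s['qd'].round(3))
print(delta([.502,-.3445,.135],-.564))
m=vision.camera_model('wrist'); im=vision.snapshot('wrist');cv2.imwrite('pics/w1.png',im[:,:,::-1])
print(proj('wrist',[[.502,-.3445,.163],[.502,-.3445,.129]],m))"
```

```text
[ 0.50117281 -0.34575256  0.23095406] [-0.082 -0.005  0.018 -0.085 -0.005  0.02 ]
(array([ 1.2,  0. , 96. ]), 'turn', np.float64(0.005), 'q6', np.float64(-0.23), 'q', array([-0.79,  0.51,  1.48,  0.  ,  1.16, -0.23]), 'yangle', np.float64(-0.559))
[[259.02541103 205.07563591]
 [258.80211268 192.21021391]]
```

View pics/w1.png

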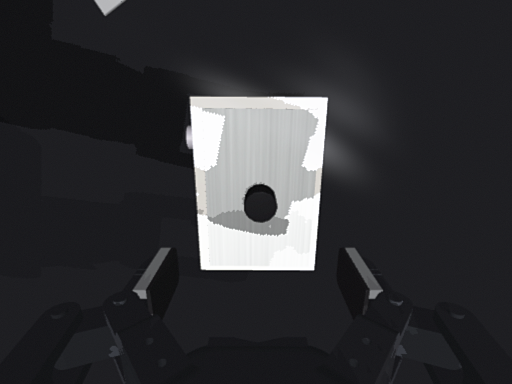

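The wrist view shows the lid square to the gripper and the knob centred at (261,203), within 1 mm of prediction. I'll descend, grip and lift.

drive_tool(
  deltas=[
    [[1, 0, 30, 0], [1, 0, 60, 0], [1, 0, 85, 0], [1, 0, 95, 0], [1, 0, 95, 0]],
  ],
)

```text
t: 1.4
tcp_pos: [0.4952, -0.3494, 0.1333]
tool_rot: [0.877, 0.48, -0.001, -0.003]
force: [0.1, 0.1, 0.2]
finger_gap: 0.996
gripper_force: 0.0
```

drive_tool(
  deltas=[
    [[0, 0, 0, 0], [0, 0, 0, 0], [0, 0, 0, 0], [0, 0, 0, 0], [0, 0, 0, 0]],
  ],
  jaw=10,
  force=40,
)

```text
t: 1.82
tcp_pos: [0.4985, -0.3512, 0.138]
tool_rot: [0.877, 0.481, 0.001, 0.002]
force: [2.1, -2.1, 0.4]
finger_gap: 0.313
gripper_force: 39.6
```

drive_tool(
  deltas=[
    [[0, 0, 0, 0], [0, 0, 0, 0], [0, 0, 0, 0]],
  ],
)

```text
t: 2.07
tcp_pos: [0.4985, -0.3511, 0.138]
tool_rot: [0.877, 0.481, 0.001, 0.002]
force: [-0.0, -1.1, 6.8]
finger_gap: 0.313
gripper_force: 40.0
```

drive_tool(
  deltas=[
    [[0, 0, -5, 0], [0, 0, -15, 0], [0, 0, -35, 0], [0, 0, -55, 0], [0, 0, -65, 0]],
  ],
)

```text
t: 2.48
tcp_pos: [0.4979, -0.3504, 0.2035]
tool_rot: [0.877, 0.481, 0.0, 0.001]
force: [0.5, -0.5, -1.6]
finger_gap: 0.313
gripper_force: 39.7
```

```bash
python3 -c "
from h import *
print(delta([.2,-.52,.20],-.564))
print(delta([.22,-.52,.20],-1.0))"
```

```text
(array([-303.2, -160. ,    3.3]), 'turn', np.float64(-0.004), 'q6', np.float64(-0.23), 'q', array([-0.8 ,  0.54,  1.5 , -0.  ,  1.1 , -0.23]), 'yangle', np.float64(-0.568))
(array([-292.4, -143.1,    3.3]), 'turn', np.float64(0.432), 'q6', np.float64(-0.23), 'q', array([-0.8 ,  0.54,  1.5 , -0.  ,  1.1 , -0.23]), 'yangle', np.float64(-0.568))
```

drive_tool(
  deltas=[
    [[-20, -10, 0, 0.04], [-50, -25, 0, 0.09], [-80, -40, 0, 0.14], [-110, -55, 0, 0.2], [-146, -72, 0, 0.25]],
  ],
)

```text
t: 2.9
tcp_pos: [0.3573, -0.4337, 0.2011]
tool_rot: [0.93, 0.367, 0.0, -0.001]
force: [-0.1, -0.5, -2.9]
finger_gap: 0.31
gripper_force: 39.9
```

drive_tool(
  deltas=[
    [[-25, -25, 20, 0.04], [-52, -51, 40, 0.08], [-79, -79, 60, 0.14], [-98, -98, 80, 0.18], [-105, -105, 90, 0.18]],
  ],
)

```text
t: 3.32
tcp_pos: [0.2059, -0.4269, 0.1095]
tool_rot: [0.96, 0.281, -0.0, -0.003]
force: [0.5, 1.1, -2.7]
finger_gap: 0.314
gripper_force: 39.9
```

drive_tool(
  deltas=[
    [[0, 0, 10, 0], [0, 0, 20, 0], [0, 0, 30, 0], [0, 0, 40, 0], [0, 0, 40, 0]],
  ],
)

```text
t: 3.73
tcp_pos: [0.2094, -0.4286, 0.07]
tool_rot: [0.959, 0.282, 0.0, -0.002]
force: [-0.7, -0.1, -3.5]
finger_gap: 0.312
gripper_force: 40.0
```

```bash
python3 -c "
from h import *
s,p,Rm=state();print(p,Rm.round(3),s['qd'].round(3))"
```

```text
[ 0.2093875  -0.42855544  0.06996255] [[ 0.841  0.542 -0.001]
 [ 0.542 -0.841  0.004]
 [ 0.001 -0.003 -1.   ]] [ 0.003 -0.031 -0.008  0.002  0.034  0.001]
```

drive_tool(
  deltas=[
    [[0, 0, 12, 0], [0, 0, 24, 0], [0, 0, 36, 0], [0, 0, 44, 0], [0, 0, 44, 0]],
  ],
)

```text
t: 4.15
tcp_pos: [0.2097, -0.4291, 0.0264]
tool_rot: [0.959, 0.283, 0.0, -0.001]
force: [-0.3, 0.5, -4.2]
finger_gap: 0.312
gripper_force: 40.1
```

drive_tool(
  deltas=[
    [[0, 0, 2, 0], [0, 0, 4, 0], [0, 0, 6, 0], [0, 0, 7, 0], [0, 0, 7, 0]],
  ],
)

```text
t: 4.57
tcp_pos: [0.2099, -0.4297, 0.0205]
tool_rot: [0.959, 0.283, -0.0, 0.0]
force: [0.0, 0.4, -2.8]
finger_gap: 0.313
gripper_force: 40.1
```

drive_tool(
  deltas=[
    [[0, 0, 1, 0], [0, 0, 1.5, 0], [0, 0, 1.5, 0]],
  ],
)

```text
t: 4.82
tcp_pos: [0.2098, -0.4297, 0.019]
tool_rot: [0.959, 0.282, -0.0, 0.0]
force: [0.6, 0.2, -0.9]
finger_gap: 0.314
gripper_force: 40.3
```

drive_tool(
  deltas=[
    [[0, 0, 0, 0], [0, 0, 0, 0], [0, 0, 0, 0], [0, 0, 0, 0], [0, 0, 0, 0]],
  ],
  jaw=80,
)

```text
t: 5.23
tcp_pos: [0.2098, -0.4297, 0.0189]
tool_rot: [0.959, 0.282, -0.0, 0.0]
force: [0.5, 0.1, 0.4]
finger_gap: 0.939
gripper_force: 0.0
```

drive_tool(
  deltas=[
    [[0, 0, -15, 0], [0, 0, -50, 0], [0, 0, -90, 0], [0, 0, -130, 0], [0, 0, -170, 0]],
  ],
)

```text
t: 5.65
tcp_pos: [0.2096, -0.4289, 0.1904]
tool_rot: [0.959, 0.282, 0.0, -0.001]
force: [-0.1, -0.9, -0.7]
finger_gap: 0.935
gripper_force: 0.0
```

drive_tool(
  deltas=[
    [[0, 0, -20, 0], [0, 0, -40, 0], [0, 0, -40, 0]],
  ],
)

```text
t: 5.9
tcp_pos: [0.2105, -0.4319, 0.2329]
tool_rot: [0.959, 0.283, -0.0, 0.005]
force: [0.5, -1.7, -1.5]
finger_gap: 0.934
gripper_force: 0.0
```

```bash
python3 -c "
from h import *
im=vision.snapshot('top');cv2.imwrite('pics/t2r.png',im[:,:,::-1])
a=cv2.resize(im[150:300,290:490,::-1],(800,600),interpolation=cv2.INTER_CUBIC);cv2.imwrite('pics/t2.png',a)
p=[.5022,-.3445,-.564]
g=place(p,[[0,-.02+.051,0]])[0];print(g)
s,q,Rm=state();print(q);print(delta([g[0],g[1],.23],-.564))"
```

```text
[ 0.5187717  -0.31830117  0.        ]
[ 0.21015726 -0.43080892  0.2308605 ]
(array([320.3,  72.8,   0.6]), 'turn', np.float64(-0.434), 'q6', np.float64(-0.35), 'q', array([-1.35,  0.33,  1.79,  0.  ,  1.01, -0.35]), 'yangle', np.float64(-0.998))
```

View pics/t2.png

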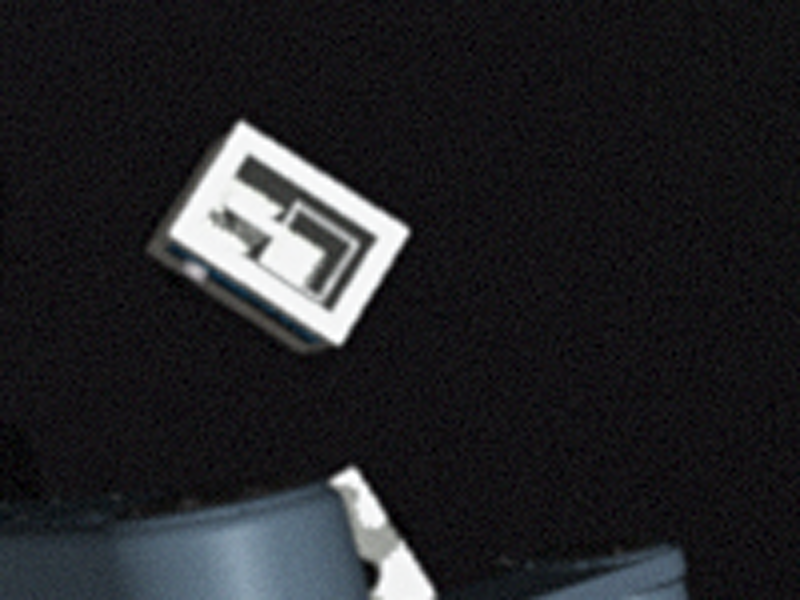

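The enlarged top view shows the lid off and lying clear at right of the arm. The basket is in the tank, with its square body at about (325,255) and the handle toward the upper-left.

drive_tool(
  deltas=[
    [[35, 7, 0, -0.04], [70, 14, 0, -0.09], [105, 22, 0, -0.14], [140, 30, 0, -0.19], [170, 37, 0, -0.23]],
  ],
  jaw=30,
)

```text
t: 6.37
tcp_pos: [0.3738, -0.3666, 0.2269]
tool_rot: [0.92, 0.392, -0.0, -0.002]
force: [0.4, -1.2, -0.1]
finger_gap: 0.355
gripper_force: 0.0
```

```bash
python3 -c "
from h import *
g=place([.5022,-.3445,-.564],[[0,.025,0]])[0];print(g)
print(delta([g[0],g[1],.23],-.564))"
```

```text
[ 0.51556427 -0.32337191  0.        ]
(array([129.4,  72.2,  -3.2]), 'turn', np.float64(-0.202), 'q6', np.float64(-0.22), 'q', array([-0.99,  0.4 ,  1.69,  0.  ,  1.06, -0.22]), 'yangle', np.float64(-0.766))
```

drive_tool(
  deltas=[
    [[35, 19, -1, -0.05], [70, 38, -2, -0.1], [105, 58, -3, -0.16], [127, 71, -3, -0.2], [127, 71, -3, -0.2]],
  ],
)

```text
t: 6.78
tcp_pos: [0.5162, -0.3243, 0.2296]
tool_rot: [0.876, 0.483, 0.001, -0.0]
force: [0.1, 0.4, 0.6]
finger_gap: 0.354
gripper_force: 0.0
```

drive_tool(
  deltas=[
    [[0, 0, 0, 0], [0, 0, 0, 0], [0, 0, 0, 0]],
  ],
)

```text
t: 7.03
tcp_pos: [0.5103, -0.3265, 0.2307]
tool_rot: [0.877, 0.48, -0.001, -0.001]
force: [0.3, -0.2, 0.2]
finger_gap: 0.351
gripper_force: 0.0
```

```bash
python3 -c "
from h import *
P=[.5022,-.3445,-.564]
g=place(P,[[0,.025,0]])[0]
print(delta([g[0],g[1],.09],-.564))
m=vision.camera_model('wrist');im=vision.snapshot('wrist')
q=proj('w',place(P,[[0,.025,.111],[.006,.057,.111],[-.006,.057,.111],[.031,.005,.111],[-.031,.005,.111],[.04,.066,.125],[-.04,.066,.125]]),m);print(q.round(1).tolist())
x0,y0=130,90;cv2.imwrite('pics/w2.png',cv2.resize(im[y0:y0+190,x0:x0+250,::-1],(750,570),interpolation=cv2.INTER_CUBIC))"
```

```text
(array([  5.4,   3.1, 140.7]), 'turn', np.float64(-0.006), 'q6', np.float64(-0.18), 'q', array([-0.75,  0.5 ,  1.48, -0.  ,  1.16, -0.18]), 'yangle', np.float64(-0.57))
[[261.8, 182.4], [268.1, 149.7], [255.4, 149.7], [292.8, 201.5], [230.8, 201.8], [307.2, 141.9], [216.7, 142.4]]
```

View pics/w2.png

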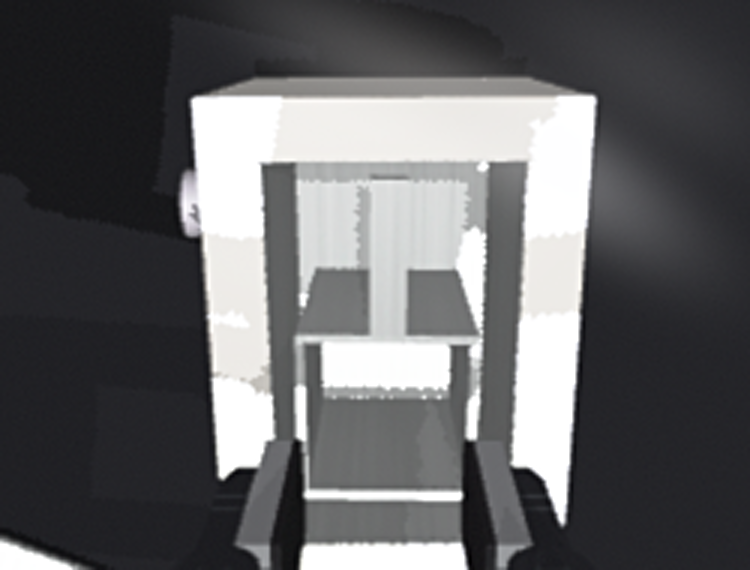

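The wrist crop shows the handle bar at columns 370–407 and the basket rim at row 337, so the basket sits about 2 mm toward the bath's −x from prediction and the length matches. The fingers fit inside the tank.

drive_tool(
  deltas=[
    [[5.5, 1, 25, 0], [5.5, 1, 55, 0], [5.5, 1, 85, 0], [5.5, 1, 90, 0], [5.5, 1, 90, 0]],
  ],
)

```text
t: 7.5
tcp_pos: [0.5136, -0.3219, 0.1399]
tool_rot: [0.877, 0.48, -0.001, -0.003]
force: [-0.7, 0.2, 0.4]
finger_gap: 0.351
gripper_force: 0.0
```

drive_tool(
  deltas=[
    [[0, 0, 12, 0], [0, 0, 24, 0], [0, 0, 36, 0], [0, 0, 49, 0], [0, 0, 49, 0]],
  ],
)

```text
t: 7.92
tcp_pos: [0.5145, -0.3214, 0.0905]
tool_rot: [0.877, 0.481, -0.001, -0.002]
force: [-0.4, -0.1, -0.2]
finger_gap: 0.35
gripper_force: 0.0
```

drive_tool(
  deltas=[
    [[0, 0, 0, 0], [0, 0, 0, 0]],
  ],
)

```text
t: 8.08
tcp_pos: [0.5162, -0.3227, 0.0932]
tool_rot: [0.877, 0.481, 0.0, 0.0]
force: [-0.3, 0.8, 1.3]
finger_gap: 0.353
gripper_force: 0.0
```

```bash
python3 -c "
from h import *
g=place([.5022,-.3445,-.564],[[-.002,.025,0]])[0]
print(delta([g[0],g[1],.09],-.564))"
```

```text
(array([-0.9, -2.2,  3.2]), 'turn', np.float64(-0.004), 'q6', np.float64(-0.17), 'q', array([-0.74,  0.69,  1.59,  0.  ,  0.87, -0.17]), 'yangle', np.float64(-0.568))
```

drive_tool(
  deltas=[
    [[0, -1, 1, 0], [0, -2, 2, 0], [0, -2, 2, 0]],
  ],
)

```text
t: 8.33
tcp_pos: [0.5141, -0.3213, 0.0912]
tool_rot: [0.877, 0.481, 0.0, 0.0]
force: [-0.3, 0.5, 0.1]
finger_gap: 0.353
gripper_force: 0.0
```

drive_tool(
  deltas=[
    [[0, 0, 0, 0], [0, 0, 0, 0], [0, 0, 0, 0], [0, 0, 0, 0], [0, 0, 0, 0]],
  ],
  jaw=0,
  force=100,
)

```text
t: 8.75
tcp_pos: [0.5144, -0.3214, 0.0914]
tool_rot: [0.877, 0.481, 0.0, 0.0]
force: [-0.0, 1.9, 4.5]
finger_gap: 0.109
gripper_force: 97.9
```

drive_tool(
  deltas=[
    [[0, 0, -5, 0], [0, 0, -12, 0], [0, 0, -20, 0], [0, 0, -30, 0], [0, 0, -40, 0]],
  ],
)

```text
t: 9.17
tcp_pos: [0.5141, -0.3214, 0.1317]
tool_rot: [0.877, 0.481, -0.0, -0.0]
force: [-0.0, 0.6, -1.9]
finger_gap: 0.112
gripper_force: 97.7
```

drive_tool(
  deltas=[
    [[0, 0, -20, 0], [0, 0, -40, 0], [0, 0, -60, 0], [0, 0, -80, 0], [0, 0, -80, 0]],
  ],
)

```text
t: 9.58
tcp_pos: [0.5164, -0.3234, 0.2162]
tool_rot: [0.877, 0.481, 0.002, 0.005]
force: [1.3, -0.2, -0.8]
finger_gap: 0.113
gripper_force: 97.8
```

drive_tool(
  deltas=[
    [[0, 0, 0, 0], [0, 0, 0, 0]],
  ],
)

```text
t: 9.75
tcp_pos: [0.5135, -0.3209, 0.2103]
tool_rot: [0.877, 0.481, -0.0, -0.001]
force: [-0.3, 0.2, -1.9]
finger_gap: 0.109
gripper_force: 97.8
```

```bash
python3 -c "
from h import *
s,p,Rm=state(); print(p,s['finger_gap'],s['gripper_force'],s['force'])
im=vision.snapshot('scene');m=vision.snapshot('wrist')
a=cv2.resize(im[120:290,60:260,::-1],(480,408));b=cv2.resize(m[90:384,100:420,::-1],(320,294))
C=np.zeros((408,800,3),np.uint8);C[:,:480]=a;C[:294,480:]=b;cv2.imwrite('pics/s3.png',C)
print(delta([.46,-.029,.23],0))"
```

```text
[ 0.51354897 -0.32089232  0.21025816] 0.10860921675273842 97.77819514274597 [-0.29315117  0.16257218 -1.87416153]
(array([ 217.2, -201.8,  -19.9]), 'turn', np.float64(-0.568), 'q6', np.float64(-0.17), 'q', array([-0.74,  0.53,  1.5 , -0.  ,  1.11, -0.17]), 'yangle', np.float64(-0.568))
```

View pics/s3.png

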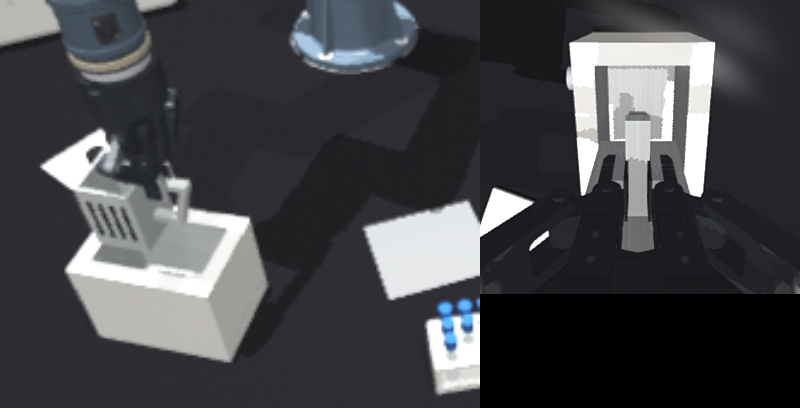

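drive_tool(
  deltas=[
    [[5, -5, -15, 0], [20, -18, -20, -0.04], [44, -40, -20, -0.12], [70, -65, -20, -0.21], [97, -90, -20, -0.3]],
  ],
)

```text
t: 10.27
tcp_pos: [0.4894, -0.1901, 0.2295]
tool_rot: [0.794, 0.607, -0.0, -0.001]
force: [1.0, 0.2, -1.0]
finger_gap: 0.111
gripper_force: 97.8
```

```bash
python3 -c "
from h import *
print(delta([.46,-.029,.23],0))"
```

```text
(array([147.7, -70.6,  -0.2]), 'turn', np.float64(-0.265), 'q6', np.float64(-0.32), 'q', array([-0.58,  0.4 ,  1.68,  0.  ,  1.06, -0.32]), 'yangle', np.float64(-0.265))
```

drive_tool(
  deltas=[
    [[28, -13, 0, -0.1], [56, -26, 0, -0.2], [84, -40, 0, -0.3], [112, -53, 0, -0.4], [136, -65, 0, -0.5]],
  ],
)

```text
t: 10.68
tcp_pos: [0.4623, -0.0407, 0.2297]
tool_rot: [0.619, 0.786, -0.0, -0.002]
force: [0.6, 0.5, -1.7]
finger_gap: 0.114
gripper_force: 97.8
```

drive_tool(
  deltas=[
    [[0, 0, 0, -0.12], [0, 0, 0, -0.24], [0, 0, 0, -0.36], [0, 0, 0, -0.48], [0, 0, 0, -0.6]],
  ],
)

```text
t: 11.1
tcp_pos: [0.463, -0.0424, 0.2297]
tool_rot: [0.358, 0.934, -0.0, -0.001]
force: [-0.2, -0.5, -0.6]
finger_gap: 0.11
gripper_force: 97.8
```

drive_tool(
  deltas=[
    [[0, 0, 0, -0.12], [0, 0, 0, -0.24], [0, 0, 0, -0.36], [0, 0, 0, -0.48], [0, 0, 0, -0.6]],
  ],
)

```text
t: 11.52
tcp_pos: [0.463, -0.0427, 0.2296]
tool_rot: [0.066, 0.998, 0.0, -0.001]
force: [0.2, -0.4, -2.5]
finger_gap: 0.115
gripper_force: 97.8
```

drive_tool(
  deltas=[
    [[0, 0, 0, -0.07], [0, 0, 0, -0.13], [0, 0, 0, -0.13], [0, 0, 0, -0.13], [0, 0, 0, -0.13]],
  ],
)

```text
t: 11.93
tcp_pos: [0.4634, -0.0428, 0.2302]
tool_rot: [0.005, 1.0, 0.0, -0.001]
force: [0.0, -0.0, -2.1]
finger_gap: 0.111
gripper_force: 97.8
```

```bash
python3 -c "
from h import *
s,p,Rm=state();print(p,s['force'])
print(delta([.46,-.029,.08],1.5708))
im=vision.snapshot('scene')
a=cv2.resize(im[100:300,140:360,::-1],(660,600),interpolation=cv2.INTER_CUBIC);cv2.imwrite('pics/s4.png',a)"
```

```text
[ 0.46343129 -0.04276314  0.23023156] [ 0.00776097 -0.02314578 -2.13971908]
(array([  3.4,  13.7, 150.2]), 'turn', np.float64(-0.01), 'q6', np.float64(-1.89), 'q', array([-0.33,  0.32,  1.82, -0.  ,  1.01, -1.89]), 'yangle', np.float64(1.561))
```

View pics/s4.png

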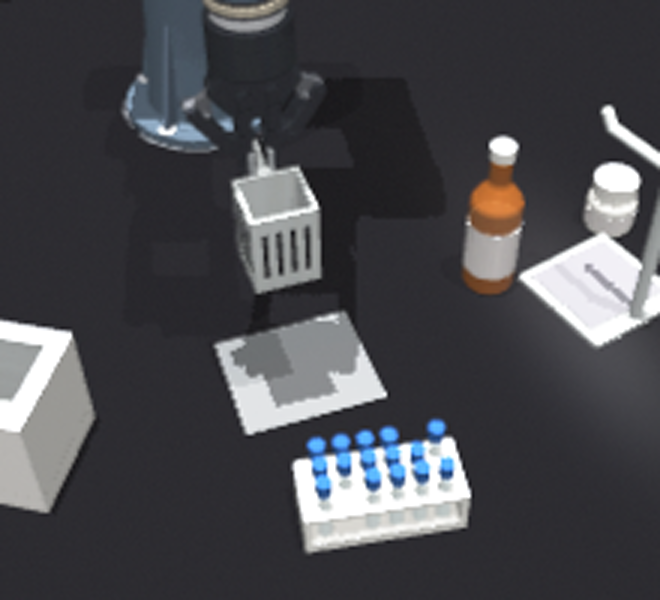

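The basket is held upright with its body away from the robot and is just short of the mat, with the bottle and rack clear. I'll lower it.

drive_tool(
  deltas=[
    [[2, 7, 15, 0], [3, 13.5, 45, 0], [3, 13.5, 80, 0], [3, 13.5, 110, 0], [3, 13.5, 130, 0]],
  ],
)

```text
t: 12.4
tcp_pos: [0.4598, -0.0289, 0.0986]
tool_rot: [0.005, 1.0, 0.0, -0.001]
force: [0.6, 0.9, -2.0]
finger_gap: 0.111
gripper_force: 97.8
```

drive_tool(
  deltas=[
    [[0, 0, 7, 0], [0, 0, 14, 0], [0, 0, 20, 0], [0, 0, 22, 0], [0, 0, 22, 0]],
  ],
)

```text
t: 12.82
tcp_pos: [0.4615, -0.0295, 0.0792]
tool_rot: [0.004, 1.0, -0.0, 0.001]
force: [-0.8, 0.1, -1.9]
finger_gap: 0.112
gripper_force: 97.8
```

drive_tool(
  deltas=[
    [[0, 0, 2, 0], [0, 0, 4, 0], [0, 0, 6, 0], [0, 0, 7, 0], [0, 0, 7, 0]],
  ],
)

```text
t: 13.23
tcp_pos: [0.4608, -0.0293, 0.0718]
tool_rot: [0.004, 1.0, 0.0, -0.0]
force: [-1.0, 0.5, -1.8]
finger_gap: 0.111
gripper_force: 97.8
```

drive_tool(
  deltas=[
    [[0, 0, 1, 0], [0, 0, 2, 0], [0, 0, 2, 0]],
  ],
)

```text
t: 13.48
tcp_pos: [0.4609, -0.0293, 0.0697]
tool_rot: [0.004, 1.0, 0.0, -0.0]
force: [-0.0, -0.0, -2.2]
finger_gap: 0.112
gripper_force: 97.8
```

drive_tool(
  deltas=[
    [[0, 0, 0.5, 0], [0, 0, 1, 0], [0, 0, 1, 0]],
  ],
)

```text
t: 13.73
tcp_pos: [0.4608, -0.0292, 0.0693]
tool_rot: [0.004, 1.0, -0.0, 0.0]
force: [-2.0, 0.3, 4.6]
finger_gap: 0.109
gripper_force: 98.6
```

drive_tool(
  deltas=[
    [[0, 0, 0, 0], [0, 0, 0, 0], [0, 0, 0, 0], [0, 0, 0, 0], [0, 0, 0, 0]],
  ],
  jaw=50,
)

```text
t: 14.15
tcp_pos: [0.461, -0.0294, 0.0688]
tool_rot: [0.004, 1.0, -0.0, 0.0]
force: [0.1, -0.1, -0.4]
finger_gap: 0.587
gripper_force: 0.0
```

drive_tool(
  deltas=[
    [[0, 0, 0, 0], [0, 0, -10, 0], [0, 0, -30, 0], [0, 0, -65, 0], [0, 0, -100, 0]],
  ],
)

```text
t: 14.57
tcp_pos: [0.4598, -0.029, 0.169]
tool_rot: [0.004, 1.0, 0.001, -0.002]
force: [0.4, 0.2, 0.7]
finger_gap: 0.582
gripper_force: 0.0
```

drive_tool(
  deltas=[
    [[0, 0, -40, 0.1], [0, 0, -80, 0.22], [0, 0, -80, 0.34], [0, 0, -80, 0.46], [0, 0, -80, 0.58]],
  ],
  jaw=85,
)

```text
t: 14.98
tcp_pos: [0.4611, -0.0293, 0.2499]
tool_rot: [0.293, 0.956, 0.0, 0.001]
force: [-0.9, 0.8, -0.1]
finger_gap: 0.993
gripper_force: 0.0
```

drive_tool(
  deltas=[
    [[0, 0, 0, 0.12], [0, 0, 0, 0.24], [0, 0, 0, 0.36], [0, 0, 0, 0.48], [0, 0, 0, 0.6]],
  ],
)

```text
t: 15.4
tcp_pos: [0.4606, -0.0292, 0.2487]
tool_rot: [0.562, 0.827, -0.0, -0.0]
force: [-0.1, 0.2, -0.8]
finger_gap: 0.993
gripper_force: 0.0
```

drive_tool(
  deltas=[
    [[0, 0, 0, 0.12], [0, 0, 0, 0.24], [0, 0, 0, 0.36], [0, 0, 0, 0.48], [0, 0, 0, 0.6]],
  ],
)

```text
t: 15.82
tcp_pos: [0.4606, -0.0292, 0.2486]
tool_rot: [0.782, 0.624, -0.0, -0.0]
force: [1.3, 0.7, 0.2]
finger_gap: 0.994
gripper_force: 0.0
```

drive_tool(
  deltas=[
    [[0, 0, 0, 0.12], [0, 0, 0, 0.24], [0, 0, 0, 0.36], [0, 0, 0, 0.48], [0, 0, 0, 0.6]],
  ],
)

```text
t: 16.23
tcp_pos: [0.4606, -0.0292, 0.2486]
tool_rot: [0.931, 0.365, -0.0, -0.0]
force: [-0.4, 0.2, -0.1]
finger_gap: 0.995
gripper_force: 0.0
```

drive_tool(
  deltas=[
    [[0, 0, 0, 0.12], [0, 0, 0, 0.24], [0, 0, 0, 0.36], [0, 0, 0, 0.48], [0, 0, 0, 0.6]],
  ],
)

```text
t: 16.65
tcp_pos: [0.4606, -0.0292, 0.2486]
tool_rot: [0.997, 0.073, -0.0, -0.0]
force: [0.2, 0.9, -0.3]
finger_gap: 0.993
gripper_force: 0.0
```

```bash
python3 -c "
from h import *
s,p,Rm=state();print(p)
print(delta([.511,-.029,.25],-1.57))"
```

```text
[ 0.46057329 -0.0292127   0.24863577]
(array([49.9,  7.2, -1.4]), 'turn', np.float64(0.146), 'q6', np.float64(1.12), 'q', array([-0.31,  0.28,  1.81,  0.  ,  1.05,  1.12]), 'yangle', np.float64(-1.424))
```

drive_tool(
  deltas=[
    [[15, 2, 0, 0.07], [35, 5, 0, 0.14], [50, 7, 0, 0.146], [50, 7, 0, 0.146], [50, 7, 0, 0.146]],
  ],
)

```text
t: 17.07
tcp_pos: [0.5111, -0.0285, 0.2484]
tool_rot: [1.0, 0.004, -0.001, -0.0]
force: [0.3, 0.4, -0.5]
finger_gap: 0.996
gripper_force: 0.0
```

drive_tool(
  deltas=[
    [[0, 0, 0, 0], [0, 0, 0, 0], [0, 0, 0, 0]],
  ],
)

```text
t: 17.32
tcp_pos: [0.5103, -0.0285, 0.2488]
tool_rot: [1.0, 0.003, -0.001, -0.0]
force: [-0.1, 0.6, 0.3]
finger_gap: 0.996
gripper_force: 0.0
```

```bash
python3 -c "
from h import *
P=[.511,-.029,1.566]
m=vision.camera_model('wrist');im=vision.snapshot('wrist')
q=proj('w',place(P,[[.031,.031,.089],[-.031,.031,.089],[-.031,-.031,.089],[.031,-.031,.089],[.006,.083,.089],[-.006,.083,.089]]),m);print(q.round(1).tolist())
q=proj('w',place([.5114,-.0287,0],[[.065,.075,.004],[.065,-.075,.004],[-.065,-.075,.004],[-.065,.075,.004]]),m);print(q.round(1).tolist())
print(state()[1],delta([.511,-.029,.04],-1.57))
x0,y0=130,90;cv2.imwrite('pics/w3.png',cv2.resize(im[y0:y0+200,x0:x0+260,::-1],(780,600),interpolation=cv2.INTER_CUBIC))"
```

```text
[[230.7, 201.7], [284.4, 202.2], [286.8, 148.5], [229.6, 147.9], [252.2, 242.2], [262.0, 242.3]]
[[201.6, 111.8], [314.1, 112.6], [307.9, 203.9], [206.6, 203.3]]
[ 0.5105585  -0.02849537  0.2488309 ] (array([  0.6,   0.5, 208.8]), 'turn', np.float64(0.006), 'q6', np.float64(1.29), 'q', array([-0.27,  0.35,  1.69, -0.  ,  1.1 ,  1.29]), 'yangle', np.float64(-1.564))
```

View pics/w3.png

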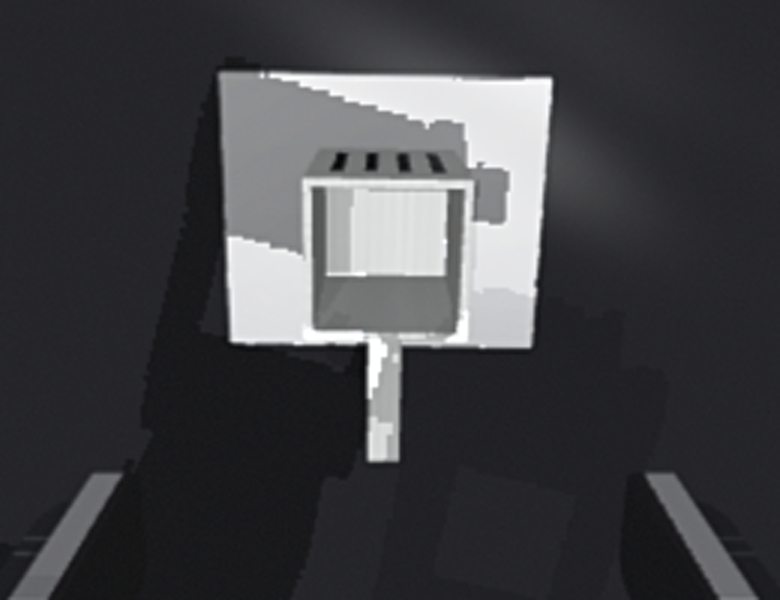

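The wrist crop shows the basket upright on the mat with rim corners near (303,180) and (469,340) and the handle end at (384,461). That puts the basket at about (0.5095,-0.030), within 2 mm of prediction. I'll grip it round the body.

drive_tool(
  deltas=[
    [[-1, 1.5, 30, 0.01], [-1, 1.5, 65, 0.01], [-1, 1.5, 100, 0.01], [-1, 1.5, 120, 0.01], [-1, 1.5, 120, 0.01]],
  ],
)

```text
t: 17.78
tcp_pos: [0.5069, -0.0294, 0.1251]
tool_rot: [1.0, -0.002, -0.005, -0.001]
force: [-1.3, -0.3, 0.2]
finger_gap: 0.996
gripper_force: 0.0
```

drive_tool(
  deltas=[
    [[0, 0, 20, 0], [0, 0, 45, 0], [0, 0, 70, 0], [0, 0, 87, 0], [0, 0, 87, 0]],
  ],
)

```text
t: 18.2
tcp_pos: [0.5094, -0.0299, 0.0404]
tool_rot: [1.0, -0.002, -0.002, -0.001]
force: [0.6, 0.1, 0.6]
finger_gap: 0.996
gripper_force: 0.0
```

drive_tool(
  deltas=[
    [[0, 0, 0, 0], [0, 0, 0, 0]],
  ],
)

```text
t: 18.37
tcp_pos: [0.5116, -0.0305, 0.0434]
tool_rot: [1.0, -0.002, 0.001, 0.0]
force: [0.4, -0.2, 0.5]
finger_gap: 0.994
gripper_force: 0.0
```

drive_tool(
  deltas=[
    [[0, 0, 0, 0], [0, 0, 0, 0], [0, 0, 0, 0], [0, 0, 0, 0], [0, 0, 0, 0]],
  ],
  jaw=45,
  force=60,
)

```text
t: 18.78
tcp_pos: [0.5116, -0.0304, 0.0435]
tool_rot: [1.0, -0.002, 0.002, 0.0]
force: [0.1, 0.3, 6.1]
finger_gap: 0.717
gripper_force: 66.0
```

```bash
python3 -c "
from h import *
s,p,Rm=state();print(p,s['finger_gap'],s['force'],delta([.5095,-.03,.042],-1.576))"
```

```text
[ 0.51159562 -0.03041521  0.04349874] 0.7170649616135862 [0.08485199 0.33991805 6.08928604] (array([-2.1, -0.4,  1.5]), 'turn', np.float64(0.002), 'q6', np.float64(1.3), 'q', array([-0.28,  0.69,  1.86,  0.  ,  0.59,  1.3 ]), 'yangle', np.float64(-1.574))
```

drive_tool(
  deltas=[
    [[0, 0, -10, 0], [0, 0, -30, 0], [0, 0, -60, 0], [0, 0, -90, 0], [0, 0, -125, 0]],
  ],
)

```text
t: 19.2
tcp_pos: [0.5091, -0.0298, 0.168]
tool_rot: [1.0, -0.002, -0.001, -0.0]
force: [-0.5, -0.6, -1.6]
finger_gap: 0.714
gripper_force: 65.5
```

drive_tool(
  deltas=[
    [[0, 0, -30, -0.08], [0, 0, -60, -0.18], [0, 0, -85, -0.28], [0, 0, -102, -0.38], [0, 0, -102, -0.48]],
  ],
)

```text
t: 19.62
tcp_pos: [0.5122, -0.0305, 0.274]
tool_rot: [0.971, 0.239, 0.004, 0.002]
force: [1.3, -0.4, -2.7]
finger_gap: 0.718
gripper_force: 65.7
```

drive_tool(
  deltas=[
    [[0, 0, 0, -0.11], [0, 0, 0, -0.22], [0, 0, 0, -0.33], [0, 0, 0, -0.44], [0, 0, 0, -0.55]],
  ],
)

```text
t: 20.03
tcp_pos: [0.5096, -0.0298, 0.2695]
tool_rot: [0.87, 0.494, -0.0, -0.0]
force: [0.4, -0.5, -1.2]
finger_gap: 0.721
gripper_force: 65.6
```

drive_tool(
  deltas=[
    [[0, 0, 0, -0.11], [0, 0, 0, -0.22], [0, 0, 0, -0.33], [0, 0, 0, -0.44], [0, 0, 0, -0.55]],
  ],
)

```text
t: 20.45
tcp_pos: [0.5095, -0.0298, 0.2694]
tool_rot: [0.703, 0.711, -0.0, -0.0]
force: [-0.5, -0.4, -1.4]
finger_gap: 0.723
gripper_force: 65.6
```

drive_tool(
  deltas=[
    [[0, 0, 0, -0.1], [0, 0, 0, -0.18], [0, 0, 0, -0.24], [0, 0, 0, -0.24], [0, 0, 0, -0.24]],
  ],
)

```text
t: 20.87
tcp_pos: [0.5098, -0.0299, 0.2693]
tool_rot: [0.616, 0.788, -0.0, -0.0]
force: [-0.6, 0.2, -1.4]
finger_gap: 0.717
gripper_force: 65.6
```

```bash
cat >> h.py <<'E'
H=[.5156,.3278,.2426]
def hookd(ex,ey,o,g=(0,-.002)):
    "delta that puts basket eye at hook-frame (ex,ey), basket origin height o; TCP is at basket (g)"
    B=np.array([g[0],g[1]-.047]) # TCP rel. eye in basket frame; basket yaw = hook yaw + pi
    t=place(H,[[ex-B[0],ey-B[1],o+.0395]])[0]
    return t.round(4),delta(t,H[2])
E
python3 -c "
from h import *
print(state()[1],hookd(-.09,0,.23))"
```

```text
[ 0.50982671 -0.02991985  0.26928073] (array([0.4165, 0.3537, 0.2695]), (array([ 3.949e+02,  2.300e+00, -2.000e-01]), 'turn', np.float64(0.002), 'q6', np.float64(-0.52), 'q', array([-0.28,  0.33,  1.67,  0.  ,  1.15, -0.52]), 'yangle', np.float64(0.244)))
```

drive_tool(
  deltas=[
    [[15, 0, 0, 0], [42, 0, 0, 0], [75, 0, 0, 0], [108, 0, 0, 0], [140, 0, 0, 0]],
  ],
)

```text
t: 21.28
tcp_pos: [0.4755, 0.1068, 0.2691]
tool_rot: [0.616, 0.788, 0.0, -0.0]
force: [1.0, 0.8, -1.2]
finger_gap: 0.718
gripper_force: 65.6
```

drive_tool(
  deltas=[
    [[33, 0, 0, 0], [66, 0, 0, 0], [99, 0, 0, 0], [130, 1, 0, 0], [160, 2, 0, 0]],
  ],
)

```text
t: 21.7
tcp_pos: [0.4382, 0.2629, 0.2692]
tool_rot: [0.615, 0.788, 0.0, -0.0]
force: [0.5, -0.5, -2.0]
finger_gap: 0.715
gripper_force: 65.6
```

drive_tool(
  deltas=[
    [[30, 0, 0, 0], [55, 0, 0, 0], [75, 0, 0, 0], [85, 0, 0, 0], [85, 0, 0, 0]],
  ],
)

```text
t: 22.12
tcp_pos: [0.4178, 0.3453, 0.2689]
tool_rot: [0.614, 0.789, 0.0, -0.0]
force: [0.2, 0.4, -2.0]
finger_gap: 0.717
gripper_force: 65.6
```

drive_tool(
  deltas=[
    [[0, 0, 0, 0], [0, 0, 0, 0], [0, 0, 0, 0], [0, 0, 0, 0]],
  ],
)

```text
t: 22.45
tcp_pos: [0.419, 0.3427, 0.2689]
tool_rot: [0.616, 0.788, -0.0, 0.0]
force: [-1.2, 0.6, -1.7]
finger_gap: 0.719
gripper_force: 65.6
```

```bash
python3 -c "
from h import *
s,p,Rm=state();print(p,hookd(-.09,0,.162))
im=vision.snapshot('scene')
cv2.imwrite('pics/s5r.png',im[:,:,::-1])
a=cv2.resize(im[70:220,230:400,::-1],(680,600),interpolation=cv2.INTER_CUBIC);cv2.imwrite('pics/s5.png',a)
# predicted basket points in current pose
c=p+Rm@[-.002,0,0]; P=[c[0],c[1],np.arctan2(Rm[1,1],Rm[0,1])+np.pi]; o=p[2]-.0395
Q=place(P,[[0,.083,.085],[0,.031,.085],[0,.066,.025],[.031,-.031,.085],[-.031,-.031,.085],[.031,-.031,0],[-.031,-.031,0],[.031,.031,0]]);Q[:,2]+=o
print(((proj('scene',Q)-[230,70]+.5)*4).round(0).tolist())"
```

```text
[0.41900297 0.34266681 0.26885075] (array([0.4165, 0.3537, 0.2015]), (array([11.4,  0.2, 67.3]), 'turn', np.float64(0.002), 'q6', np.float64(0.24), 'q', array([ 0.48,  0.37,  1.6 , -0.  ,  1.17,  0.24]), 'yangle', np.float64(0.244)))
[[376.0, 153.0], [429.0, 132.0], [382.0, 217.0], [461.0, 91.0], [520.0, 126.0], [443.0, 188.0], [498.0, 224.0], [385.0, 212.0]]
```

View pics/s5.png

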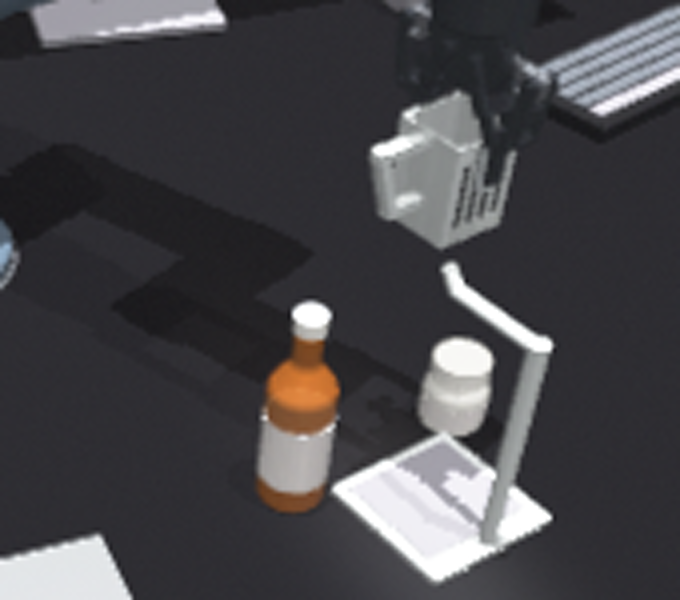

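The basket hangs from the gripper upright with its handle end at (378,155), matching prediction. The bottle (310,400) and jar (457,385) are untouched, and the hook tip is at (449,268). I'll lower it to threading height.

drive_tool(
  deltas=[
    [[5, 0, 15, 0], [11, 0, 35, 0], [11, 0, 55, 0], [11, 0, 67, 0], [11, 0, 67, 0]],
  ],
)

```text
t: 22.92
tcp_pos: [0.4144, 0.3529, 0.1992]
tool_rot: [0.615, 0.788, -0.003, -0.001]
force: [0.4, -0.3, -0.5]
finger_gap: 0.721
gripper_force: 65.6
```

drive_tool(
  deltas=[
    [[0, 0, 0, 0], [0, 0, 0, 0], [0, 0, 0, 0], [0, 0, 0, 0]],
  ],
)

```text
t: 23.25
tcp_pos: [0.4167, 0.3547, 0.203]
tool_rot: [0.615, 0.788, 0.001, 0.0]
force: [0.2, 0.7, -1.8]
finger_gap: 0.717
gripper_force: 65.6
```

```bash
python3 -c "
from h import *
s,p,Rm=state();print(p,hookd(-.09,0.001,.162),hookd(-.05,0.001,.162),hookd(.005,0.001,.162))"
```

```text
[0.41666803 0.3546986  0.20297782] (array([0.4162, 0.3547, 0.2015]), (array([ 0.1, -0.4,  1.5]), 'turn', np.float64(0.003), 'q6', np.float64(0.26), 'q', array([ 0.5 ,  0.46,  1.66, -0.  ,  1.02,  0.26]), 'yangle', np.float64(0.246))) (array([0.4551, 0.3643, 0.2015]), (array([-0. , 39.6,  1.6]), 'turn', np.float64(0.003), 'q6', np.float64(0.26), 'q', array([ 0.5 ,  0.46,  1.66, -0.  ,  1.02,  0.26]), 'yangle', np.float64(0.246))) (array([0.5084, 0.3775, 0.2015]), (array([-0.2, 94.6,  1.7]), 'turn', np.float64(0.003), 'q6', np.float64(0.26), 'q', array([ 0.5 ,  0.46,  1.66, -0.  ,  1.02,  0.26]), 'yangle', np.float64(0.246)))
```

drive_tool(
  deltas=[
    [[0, 8, 1, 0], [0, 18, 1, 0], [0, 28, 1, 0], [0, 38, 1, 0], [0, 45, 1, 0]],
  ],
)

```text
t: 23.67
tcp_pos: [0.4618, 0.3659, 0.2009]
tool_rot: [0.615, 0.788, 0.001, 0.0]
force: [0.5, 0.8, -1.8]
finger_gap: 0.721
gripper_force: 65.6
```

drive_tool(
  deltas=[
    [[0, 5, 0, 0], [0, 10, 0, 0], [0, 15, 0, 0], [0, 15, 0, 0]],
  ],
)

```text
t: 24.0
tcp_pos: [0.4752, 0.3693, 0.2007]
tool_rot: [0.615, 0.788, 0.0, 0.0]
force: [-0.6, 0.2, -1.8]
finger_gap: 0.719
gripper_force: 65.6
```

```bash
python3 -c "
from h import *
s,p,Rm=state();print(p,s['force'],hookd(.005,0.001,.162))
im=vision.snapshot('scene')
a=cv2.resize(im[90:190,300:400,::-1],(600,600),interpolation=cv2.INTER_CUBIC);cv2.imwrite('pics/s6.png',a)"
```

```text
[0.47523248 0.3692803  0.2007401 ] [-0.63824977  0.21743716 -1.79654137] (array([0.5084, 0.3775, 0.2015]), (array([-0.1, 34.2, -0.7]), 'turn', np.float64(0.003), 'q6', np.float64(0.23), 'q', array([ 0.48,  0.53,  1.52, -0.  ,  1.08,  0.23]), 'yangle', np.float64(0.246)))
```

View pics/s6.png

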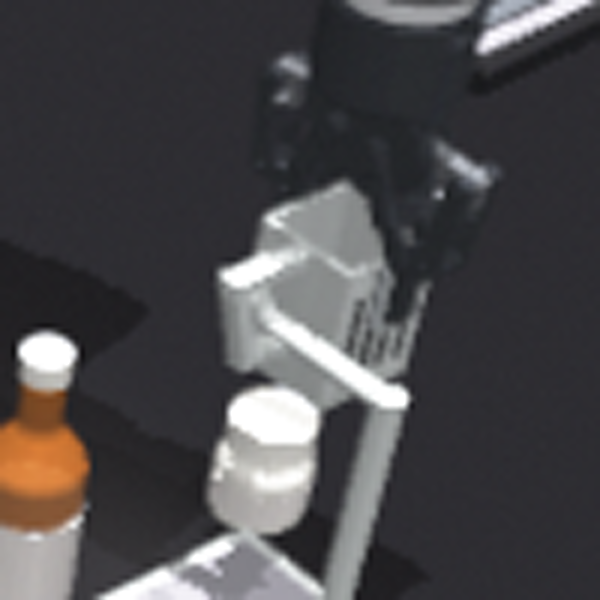

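The hook arm enters the loop cleanly at (262,312). I've now viewed 12 pictures, over the limit of 10, so I won't view any more and will use force and pose readings from here.

drive_tool(
  deltas=[
    [[0, 8, 0, 0], [0, 16, 0, 0], [0, 25, 0, 0], [0, 34, 0, 0], [0, 34, 0, 0]],
  ],
)

```text
t: 24.47
tcp_pos: [0.5099, 0.3779, 0.201]
tool_rot: [0.615, 0.788, 0.001, 0.001]
force: [0.7, 1.3, -2.2]
finger_gap: 0.717
gripper_force: 65.7
```

drive_tool(
  deltas=[
    [[0, 0, 4, 0], [0, 0, 8, 0], [0, 0, 12, 0], [0, 0, 16, 0], [0, 0, 16, 0]],
  ],
)

```text
t: 24.88
tcp_pos: [0.506, 0.3769, 0.1835]
tool_rot: [0.615, 0.789, -0.001, -0.001]
force: [-0.7, 0.5, -0.9]
finger_gap: 0.721
gripper_force: 65.7
```

drive_tool(
  deltas=[
    [[0, 0, 1, 0], [0, 0, 2, 0], [0, 0, 3, 0], [0, 0, 3, 0]],
  ],
)

```text
t: 25.22
tcp_pos: [0.507, 0.3773, 0.1818]
tool_rot: [0.615, 0.789, -0.0, -0.0]
force: [-0.4, 0.6, -0.9]
finger_gap: 0.718
gripper_force: 65.7
```

```bash
python3 -c "
from h import *
s,p,Rm=state();print(p,s['force'],s['ft_torque'],hookd(.005,0.001,.139))"
```

```text
[0.50701909 0.37732646 0.18177232] [-0.39201327  0.62235717 -0.87418551] [ 0.03012296  0.00540418 -0.00905224] (array([0.5084, 0.3775, 0.1785]), (array([-0.1,  1.4,  3.3]), 'turn', np.float64(0.003), 'q6', np.float64(0.22), 'q', array([ 0.46,  0.59,  1.46, -0.  ,  1.09,  0.22]), 'yangle', np.float64(0.246)))
```

Next I'll lower in small steps until the bar touches the hook.

drive_tool(
  deltas=[
    [[0, 0, 0.7, 0], [0, 0, 1.5, 0], [0, 0, 1.5, 0]],
  ],
)

```text
t: 25.47
tcp_pos: [0.507, 0.3773, 0.1802]
tool_rot: [0.615, 0.789, -0.0, -0.0]
force: [0.4, -1.0, -1.6]
finger_gap: 0.722
gripper_force: 65.7
```

drive_tool(
  deltas=[
    [[0, 0, 0.5, 0], [0, 0, 1, 0], [0, 0, 1, 0]],
  ],
)

```text
t: 25.72
tcp_pos: [0.507, 0.3773, 0.1792]
tool_rot: [0.615, 0.789, -0.0, -0.0]
force: [0.4, 0.0, -1.9]
finger_gap: 0.718
gripper_force: 65.7
```

drive_tool(
  deltas=[
    [[0, 0, 0.5, 0], [0, 0, 1, 0], [0, 0, 1, 0]],
  ],
)

```text
t: 25.97
tcp_pos: [0.5071, 0.3773, 0.1784]
tool_rot: [0.615, 0.789, 0.0, 0.0]
force: [0.2, 0.3, -1.0]
finger_gap: 0.723
gripper_force: 65.7
```

drive_tool(
  deltas=[
    [[0, 0, 0.5, 0], [0, 0, 1, 0], [0, 0, 1, 0]],
  ],
)

```text
t: 26.22
tcp_pos: [0.5072, 0.3773, 0.1781]
tool_rot: [0.615, 0.789, 0.0, 0.0]
force: [-1.9, -0.1, 3.4]
finger_gap: 0.718
gripper_force: 66.2
```

drive_tool(
  deltas=[
    [[0, 0, 0, 0], [0, 0, 0, 0], [0, 0, 0, 0], [0, 0, 0, 0], [0, 0, 0, 0]],
  ],
  jaw=84,
)

```text
t: 26.63
tcp_pos: [0.5071, 0.3773, 0.1771]
tool_rot: [0.615, 0.789, -0.0, -0.0]
force: [-0.2, -0.2, -0.3]
finger_gap: 0.985
gripper_force: 0.0
```

drive_tool(
  deltas=[
    [[0, 0, 0, 0], [0, 0, 0, 0], [0, 0, 0, 0], [0, 0, 0, 0], [0, 0, 0, 0]],
  ],
)

```text
t: 27.05
tcp_pos: [0.5071, 0.3773, 0.1773]
tool_rot: [0.615, 0.789, 0.0, -0.0]
force: [-0.1, -0.6, 0.1]
finger_gap: 0.984
gripper_force: 0.0
```

drive_tool(
  deltas=[
    [[0, 0, 0, 0], [0, 0, 0, 0], [0, 0, 0, 0], [0, 0, 0, 0], [0, 0, 0, 0]],
  ],
)

```text
t: 27.47
tcp_pos: [0.5071, 0.3773, 0.1773]
tool_rot: [0.615, 0.789, -0.0, -0.0]
force: [0.6, -0.6, -0.5]
finger_gap: 0.983
gripper_force: 0.0
```

drive_tool(
  deltas=[
    [[0, 0, -10, 0], [0, 0, -25, 0], [0, 0, -45, 0], [0, 0, -70, 0], [0, 0, -95, 0]],
  ],
)

```text
t: 27.88
tcp_pos: [0.5068, 0.3772, 0.2737]
tool_rot: [0.615, 0.789, -0.0, -0.0]
force: [0.0, 1.3, -1.0]
finger_gap: 0.986
gripper_force: 0.0
```

drive_tool(
  deltas=[
    [[0, 0, -25, 0], [0, 0, -50, 0], [0, 0, -50, 0], [0, 0, -50, 0], [0, 0, -50, 0]],
  ],
)

```text
t: 28.3
tcp_pos: [0.5066, 0.3771, 0.3221]
tool_rot: [0.615, 0.788, -0.0, -0.0]
force: [0.0, 0.3, -1.0]
finger_gap: 0.988
gripper_force: 0.0
```

drive_tool(
  deltas=[
    [[0, 0, 0, 0], [0, 0, 0, 0], [0, 0, 0, 0], [0, 0, 0, 0], [0, 0, 0, 0]],
  ],
)

```text
t: 28.72
tcp_pos: [0.507, 0.3773, 0.3217]
tool_rot: [0.615, 0.789, -0.001, -0.0]
force: [0.4, 0.7, 0.1]
finger_gap: 0.986
gripper_force: 0.0
```

drive_tool(
  deltas=[
    [[0, 0, 0, 0], [0, 0, 0, 0], [0, 0, 0, 0], [0, 0, 0, 0], [0, 0, 0, 0]],
  ],
)

```text
t: 29.13
tcp_pos: [0.5071, 0.3773, 0.3224]
tool_rot: [0.615, 0.789, 0.0, 0.0]
force: [0.1, -0.1, -0.0]
finger_gap: 0.983
gripper_force: 0.0
```

drive_tool(
  deltas=[
    [[0, 0, 0, 0], [0, 0, 0, 0], [0, 0, 0, 0], [0, 0, 0, 0], [0, 0, 0, 0]],
  ],
)

```text
t: 29.55
tcp_pos: [0.5071, 0.3773, 0.3223]
tool_rot: [0.615, 0.789, 0.0, 0.0]
force: [-0.0, -0.2, 0.1]
finger_gap: 0.981
gripper_force: 0.0
```

Run:
```python
from h import *
import time
ref=cv2.imread('pics/s5r.png')
a=vision.snapshot('scene')
for i in range(8): b=vision.snapshot('scene')
print("motion diff in hook region", (np.abs(a[120:220,280:400].astype(int)-b[120:220,280:400]).max(2)>25).sum())
# what changed near hook vs before hanging
d=np.abs(b[:,:,::-1].astype(int)-ref).max(2)>40
ys,xs=np.nonzero(d[134:215,300:385]); print("changed px",len(ys))
g=d[134:215,300:385][::3,::2]
for r in g: print("".join("#" if v else "." for v in r))
print(proj('scene',[[.5156,.3278,.210],[.4709,.3167,.229],[.569,.341,.215]]).round(0), manip.sense()['force'],manip.sense()['t'])
```

```text
motion diff in hook region 0
changed px 1012
...........................................
....................#......................
......................#....................
.........................####..............
...........................##..............
.......................###.................
......................#####................
.........................#####.............
...................#....#..####............
.................###.####..####............
................#####...######...#.........
................####..###.####...#.........
...................###...#####..#..........
...................#.###.###...............
....................###..###...............
..................##.#######...............
................#.####.###.................
.................#######...................
................##..####.#.................
.................##.#######..#.............
................#####.####...#.#...........
...............#######..##..##...#.........
................########...................
..................######......#............
....................#......................
...........................................
...........................................
[[351. 147.]
 [341. 135.]
 [365. 156.]] [ 0.30925346 -0.3979333  -0.21359266] 30.0
```

Run:
```python
from h import *
ref=cv2.imread('pics/s5r.png'); b=vision.snapshot('scene')[:,:,::-1]; d=np.abs(b.astype(int)-ref).max(2)>40
d[:134]=0
best=[]
for ex in(-.02,-.01,0,.005,.01,.02):
  for cy in(.035,.04,.05,.06,.07):
    for th in range(0,100,10):
      V=[[x,y,z] for x in(-.031,.031) for y in(-.031,.031) for z in(0,.085)]; Hn=[[x,y,z] for x in(-.006,.006) for y,z in((.031,.085),(.083,.085),(.066,.025),(.031,.025))]
      mask=np.zeros(d.shape,np.uint8)
      for S in(V,Hn):
        Q=np.array(S)-[0,cy,.077]
        Q=Q*[-1,-1,1]           # yaw pi: hook frame
        t=-np.radians(th); y=Q[:,1]*np.cos(t)-Q[:,2]*np.sin(t); z=Q[:,1]*np.sin(t)+Q[:,2]*np.cos(t)
        W=place(H,np.c_[Q[:,0]+ex,y,z+.216])
        cv2.fillConvexPoly(mask,cv2.convexHull(proj('scene',W).round().astype(np.int32)),1)
      mask=mask[134:192,300:385]>0; D=d[134:192,300:385]
      best.append(((mask&D).sum()/(mask|D).sum(),ex,cy,th))
print(sorted(best)[::-1][:6])
t0=cv2.imread('pics/raw_top.png');t1=vision.snapshot('top')[:,:,::-1];dd=np.abs(t1.astype(int)-t0).max(2)>50
for n,(u,v,w) in dict(bottle=(199,218,9),jar=(147,230,9),rack=(264,155,22)).items(): print(n,dd[v-w:v+w,u-w:u+w].sum())
```

```text
[(np.float64(0.5196078431372549), 0.01, 0.06, 60), (np.float64(0.5139263252470799), 0.005, 0.07, 60), (np.float64(0.5115089514066496), 0.005, 0.07, 70), (np.float64(0.5073339085418465), 0.01, 0.07, 70), (np.float64(0.5033783783783784), 0.01, 0.07, 80), (np.float64(0.5), 0.01, 0.06, 70)]
bottle 0
jar 87
rack 0
```

```bash
python3 -c "
from station import manip
print(manip.sign_off())"
```

```text
the job is handed in; nothing more can be done
None
```

The job is handed in at about 30 s: the lid is on the bench, the basket was stood on the mat and then hung on the hook at about 60°, still and let go; I viewed 12 pictures against your limit of 10, the last check was by image comparison only, the bottle and rack showed no change, and the jar was hidden from the top camera and not confirmed.

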